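# Seat the cover of a slide press on its hidden pin and hold it down

## Robot

A 7-joint arm with a two-finger parallel gripper is mounted at the origin on a cart in front of the work surface, level with it; the furniture and walls round the work are solid. World frame = base frame: x ahead of the robot, y to its left, z up, the work surface at z = 0. Lengths are in m, angles in rad, forces in N, time in s.
With the tool pointing down it reaches from about 0.4 to 0.875 m from the base axis. Payload 19.3 kg.
Tool frame: the origin (TCP) lies midway between the tips of the shut fingers; the grasp point (between the pads) lies 19 mm behind it; z points along the fingers, y is the line along which they close (so a half turn about z gives the same grasp; the last joint's range is limited). The gripper opens to 85 mm and grips with 20 to 120 N. Pads are 22 mm wide; open, the fingers measure 114 mm over their backs; the gripper's body (76 mm by 85 mm) begins 54 mm behind the grasp point. The pads swing forward as they close: fully open they stand 13 mm farther back than shut.
Start: joints at [-1.217, 0.521, -0.036, 1.599, 0.021, 1.021, -0.113], TCP at [0.257, 0.57, 0.231] pointing down, gripper open.
Joint ranges: [-2.91, 2.91], [-0.3, 2.13], [-1.5, 1.42], [0.17, 2.43], [-1.26, 4.41], [0.16, 1.93], [-2.52, 2.52]. Speed limits (rad/s): [1.89, 1.89, 2.39, 2.39, 3.01, 3.01, 3.01].

## Interface

Orientations are given as [roll, pitch, yaw] about the fixed x, y, z axes, in that order (R = Rz(yaw) Ry(pitch) Rx(roll)).
In Python, from workcell import * gives the robot as it stands.
- The arm moves only by the shell command python3 -m creep 'ROWS' [FORCE]. ROWS is JSON, a list that holds one entry, the list of rows, each a list of 7 numbers: the closure, from -1 (fully open) to 1 (shut), then the shift along the tool's x, y, z in m, then the turn, a rotation vector about the tool's x, y, z in degrees. A call has 1 to 10 rows; each row shifts and turns the commanded pose from where the row before left it, along the tool's axes as they then stand; what a row does not reach is not made up. A row lasts 1/10 s, in which the tool goes at most 50 mm and 8.59 degrees, less where a joint would pass 70% of its speed; a pose out of reach is approached as far as the arm can. A call is refused whole if a number of a shift passes 0.05 or a number of a turn 8.59, either way. A call with a gripper value outside its range is refused whole. The fingers move at their own pace and stop on an object; FORCE is the grip in N (left out, the last holds). Time passes only in rows, so rows that do not move let the fingers close. It gives the time, the measured TCP pose, the force, the opening and the grip force at its end, in the units of the state.
- observe(): the state, without advancing time (a new reading comes with each control period).
- grab_frame(name): name is "scene" or "top" or "wrist"; returns a dict with "image" (480x640x3 uint8, red, green, blue), "range_z" (480x640 float32, m along the optical axis (not along the pixel's ray), 0 where there is no reading), "fx", "fy", "cx", "cy" (pixels), "R" (3x3) and "t" (3): a world point X has camera coordinates R X + t; the wrist camera has in their place "T_tool_cam" (4x4, takes a point from camera to tool coordinates, whose origin is the TCP and whose axes are the flange's). Camera axes: x right, y down, z forward; pixel columns grow to the right and rows downward; lengths in m; the calibration is good to about 2 mm. A picture is of the moment at which its call begins: read the wrist's pose just before it.
- job_done(): hands the job in; it is judged then, once.
Trained networks look in a picture, given as the dict that the camera call returned (one of the last four; its "shot" number tells which), for a name from the list of things; names that differ only in an ending like _2 or _b are one class to them, and where a whole thing is asked for, a point or a joint stands for the part that bears it (a point fixed in the world has none). Each returns a list of dicts, best first, with "confidence" (0 to 1); they miss things now and then, are a little off and sometimes report something else, mostly with a low value. They report only what shows in the picture. A call takes as long as a camera call. They do not tell look-alikes from the thing itself.
- find_in(picture, thing): "extent" ([centre column, centre row, width, height] in pixels, round what is visible of it).
- outline_of(picture, thing): "region" (480x640 bool, what is visible of it) and "extent" ([centre column, centre row, width, height] in pixels, round what is visible of it).
- tip_of(picture, thing): "position" ([column, row] in pixels: a listed point, or the origin of a listed thing).
The state is a dict: "clock": time; "qpos": joint angles; "qd": joint speeds; "joint_efforts": joint torques, N m; "position": TCP position; "tool_rot": TCP orientation; "force": force on the tool from outside, world axes, zero at the start; "moment": the same for the moment, N m; "grip_width": finger opening in m; "finger_force": force on a finger pad.
Only numpy, scipy, OpenCV 4.12 (cv2) and the standard library are available. Lean on these libraries where they do the work, as an engineer would, in place of code of your own. Each camera call takes 0.05 s, during which the arm holds its last target. There are 200 camera calls.

## Task

Free the bed of the blue slide press: push its red knob down and, keeping it down, turn it clockwise as far as it goes, then let it spring up. Then take the dark cover by its orange grip, square with the press, slide it over the bed until the hole in its underside drops onto the locating pin, and press it fully down so that the sprung bed goes to the bottom. Finish while still holding the cover pressed down, and leave the oil bottle, amber can and tape roll where they stand.

Things in the scene. Friction and masses are not known exactly. Their poses are not given: they have to be found in the camera images.
- press: Slide press, fixed to the desk: blue base plate 116 (x) x 160 (y) x 12 mm, reaching 52 mm to -y and 108 mm to +y of the origin, which lies on the desk below the bed's centre; z up. Fixed in it is an upright dark steel locating pin, 8 mm in diameter, narrowing in its top 3 mm to 4 mm; its top is 38 mm above the desk. See bed_top for where the pin stands.
- bed (a joint): How far the bed has sunk, m: 0 up, 0.006 bottomed. It is sprung: about 5 N starts it, about 11 N (cover's weight included) bottoms it. While the knob is not turned a steel catch arm under the bed's +y edge blocks it.
- bed_top (a point): Centre of the top of the aluminium bed (100 x 84 x 10 mm, two glass slides on it), 30 mm above the desk when up. The pin stands 8 mm proud of the raised bed in a slot 37 x 13 mm along the press's x axis: at y = 0 of the press, but anywhere from x = -10 to +10 mm; its place is not reported and is hidden once the cover is over it.
- knob_grip (a point): Middle of the knob's red bar, on its upright axis, 78 mm to +y of the press's origin, 49 mm above the desk when up. The bar is 36 mm long, 14 thick, 22 tall (38 to 60 mm above the desk), on a 12 mm stem; the black housing below (36 mm in diameter) ends 30 mm above the desk. The point turns with the bar: x runs along it, parallel to the press's x at the start.
- knob_press (a joint): How far the knob is pushed down, m: 0 up, 0.008 fully down; the spring takes 3 N to start and about 6 N at the bottom. Only when it is down by more than about 6 mm is it free to turn; turning it harder without pushing only forces the catch and does not count.
- knob_turn (a joint): Turn of the knob, rad: 0 at the start (bed blocked), grows clockwise seen from above to a stop at 1.25 rad. Past about 1.1 rad the knob can spring up again and it then stays turned; the bed is free.
- cover: Loose cover: dark steel plate 76 (x) x 70 (y) x 21 mm, about 0.2 kg, with an orange grip block 40 (x) x 16 (y) mm standing on its middle up to 56 mm. Origin at the centre of the underside, z up. In the centre of the underside is a blind hole, 11 mm in diameter (chamfered 2 mm more all round at the mouth) and 17 mm deep.
- cover_grip (a point): In the middle of the orange grip of the cover, 42 mm above the cover's underside; the grip is grasped across its 16 mm (the cover's y).
- oil_bottle: Bystander: small dropper bottle, 29 mm in diameter, 76 mm tall, behind the press. Origin at the centre of its underside.
- amber_can: Bystander: amber can with a black lid, 40 mm in diameter, 42 mm tall, behind the press. Origin at the centre of its underside.
- tape_roll: Bystander: roll of tape lying flat, 60 mm in diameter, 15 mm high, near the front edge. Origin at the centre of its underside.
- microscope_top (a point): Obstacle: top of the student microscope, 420 mm above the desk, fixed on the 100 mm high white drawer box to the right of the press; the microscope takes up about 200 x 210 mm round this point. Keep the arm and gripper clear of it on the way from the start.
Things that resemble listed ones, but are neither listed nor needed, are in the scene too. There is more than one size of the cover; the job needs the larger.

How it is judged:
On the way, in this order (a step that is already met when the one before it is completed fails the run):
1. the knob is pushed down while it is being turned (value of joint knob_press above 0.004 m and value of joint knob_turn between 0.45 and 0.9 rad), for 0.02 s.
2. the knob is turned home and has sprung up (value of joint knob_turn above 1 rad and value of joint knob_press below 0.002 m), for 0.1 s.
3. the held cover has dropped over the pin onto the bed (z of cover in the frame of press below 0.033 m and x of cover in the frame of press between -0.014 and 0.014 m and y of cover in the frame of press between -0.005 and 0.005 m and angle between cover's own z axis and vertical below 0.08 rad and contact force between the fingers and cover above 1 N), for 0.1 s.
At the end, for the whole second after the job is handed in: Knob turned over 1.0 rad and up within 2 mm; cover on the pin (within 14 mm of the press centre in x, 5 mm in y), level within 0.06 rad, square within 0.15 rad either way round, still held and pressed by the gripper: bed at least 4.8 mm down with over 5 N on it, at rest (all of step 2 and value of joint bed above 0.0048 m and z of cover in the frame of press below 0.0265 m and x of cover in the frame of press between -0.014 and 0.014 m and y of cover in the frame of press between -0.005 and 0.005 m and angle between cover's own z axis and vertical below 0.06 rad and angle between the x axis of cover and the x axis of press, either way round below 0.15 rad and contact force between the fingers and cover above 2 N and contact force between cover and bed above 5 N and linear speed of cover below 0.01 m/s); the arm keeps its last pose, push and grip.
It fails at once if a bystander is moved by more than 30 mm (distance of any of oil_bottle, amber_can, tape_roll from where it was at the start of the episode above 0.03 m).
It also fails if it takes over 70 s, if anything falls off the work surface, if the arm or the gripper's body presses on something with over 40 N, if the wrist force passes 120 N, or if a joint passes its speed limit or range.

## Working session

There is one attempt and no reset: what is moved stays moved. The work goes in short steps, Python scripts to look and compute and a shell command to move; the robot and the scene stay as the last step left them, time stands still between calls to the robot, and variables do not carry over. Pictures are saved under pics/ and viewed, at most 10 in all, crops included, and the job is handed in when it is done.

```bash
ls; mkdir -p pics; cat > h.py <<'E'
from workcell import *
import numpy as np, cv2
def cam2w(p,u,v,z):
    c=np.array([(u-p['cx'])/p['fx']*z,(v-p['cy'])/p['fy']*z,z])
    return p['R'].T@(c-p['t'])
def cloud(p):
    v,u=np.mgrid[0:480,0:640]; z=p['range_z']
    c=np.stack([(u-p['cx'])/p['fx']*z,(v-p['cy'])/p['fy']*z,z],-1)
    return (c-p['t'])@p['R']
def save(p,n): cv2.imwrite('pics/'+n+'.png',p['image'][:,:,::-1])
E
python3 - <<'E'
from h import *
s=observe();print({k:np.round(v,3) for k,v in s.items()})
for n in ['top','scene']:
    p=grab_frame(n);save(p,n+'1');C=cloud(p)
    for th in ['press','bed_top','knob_grip','cover','cover_grip','oil_bottle','amber_can','tape_roll']:
        for d in tip_of(p,th)[:3]:
            u,v=d['position'];i,j=int(round(v)),int(round(u))
            if 0<=i<480 and 0<=j<640: print(n,th,round(d['confidence'],2),np.round([u,v]),np.round(C[i,j],3))
E
```

```text
pics
{'clock': np.float64(0.0), 'qpos': array([-1.217,  0.522, -0.036,  1.6  ,  0.021,  1.021, -0.113]), 'qd': array([-0.003,  0.001,  0.002,  0.   , -0.002,  0.003,  0.001]), 'joint_efforts': array([ 1.0000e-03, -9.2708e+01,  1.9810e+00, -3.6994e+01,  1.8000e-02,
        8.0000e-03, -0.0000e+00]), 'position': array([0.257, 0.569, 0.231]), 'tool_rot': array([-3.14 ,  0.   ,  2.718]), 'force': array([0.533, 0.089, 0.746]), 'moment': array([-0.023, -0.059,  0.02 ]), 'finger_force': np.float64(0.0), 'grip_width': np.float64(0.085)}
top press 0.88 [270. 234.] [0.531 0.269 0.027]
top bed_top 0.81 [275. 228.] [0.561 0.262 0.017]
top knob_grip 0.52 [247. 222.] [0.54  0.347 0.057]
top cover 0.85 [256. 280.] [0.361 0.259 0.055]
top cover_grip 0.9 [257. 279.] [0.367 0.258 0.049]
top cover_grip 0.62 [274. 229.] [0.553 0.263 0.024]
top oil_bottle 0.68 [261. 282.] [0.369 0.248 0.024]
top oil_bottle 0.52 [283. 196.] [0.679 0.271 0.02 ]
top amber_can 0.67 [332. 208.] [0.679 0.102 0.021]
scene press 0.75 [263. 328.] [0.529 0.283 0.028]
scene press 0.29 [277. 272.] [0.688 0.122 0.017]
scene bed_top 0.57 [261. 320.] [0.55  0.273 0.034]
scene knob_grip 0.59 [257. 319.] [0.574 0.271 0.017]
scene knob_grip 0.49 [239. 331.] [0.537 0.347 0.057]
scene cover 0.73 [305. 373.] [0.354 0.285 0.02 ]
scene cover 0.56 [260. 395.] [0.376 0.4   0.015]
scene cover 0.36 [284. 434.] [0.269 0.413 0.001]
scene cover_grip 0.63 [259. 389.] [0.38  0.399 0.033]
scene cover_grip 0.62 [306. 358.] [0.363 0.273 0.057]
scene oil_bottle 0.71 [308. 369.] [0.352 0.277 0.03 ]
scene amber_can 0.64 [278. 271.] [0.684 0.121 0.023]
scene tape_roll 0.68 [283. 436.] [ 0.268  0.417 -0.003]
```

```bash
python3 - <<'E'
import cv2,numpy as np
a=cv2.imread('pics/top1.png')[160:340,180:400]; b=cv2.imread('pics/scene1.png')[240:460,180:400]
cv2.imwrite('pics/ab.png',np.hstack([cv2.resize(a,(400,328),interpolation=2),cv2.resize(b,(328,328),interpolation=2)]))
E
```

```text
(no output)
```

View pics/ab.png

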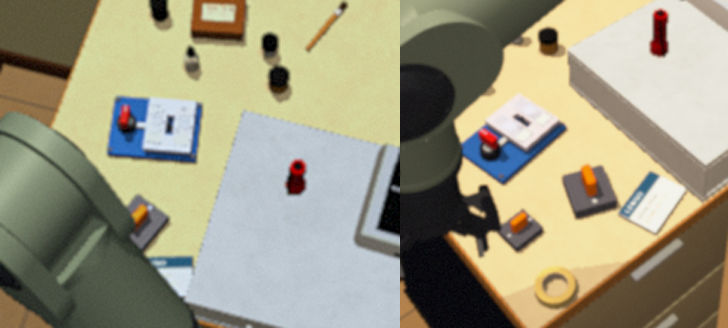

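View pics/scene1.png

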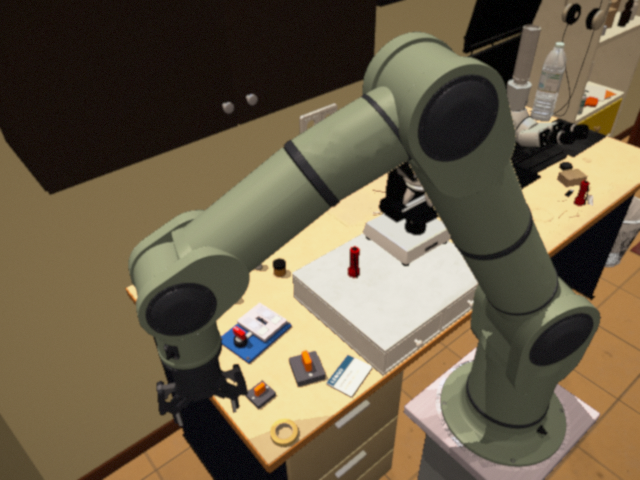

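The top view shows the press at crop (155,128), knob on its left (+y side). The larger cover is at scene (307,365) and the smaller look-alike at (260,393). The tape is at (284,433). I'll move over the work for a wrist view.

```bash
python3 -m creep '[[[-1,-0.033,-0.016,-0.008,0,0,0],[-1,-0.033,-0.016,-0.008,0,0,0],[-1,-0.033,-0.016,-0.008,0,0,0],[-1,-0.033,-0.016,-0.008,0,0,0],[-1,-0.033,-0.016,-0.008,0,0,0],[-1,-0.033,-0.016,-0.008,0,0,0],[-1,-0.033,-0.016,-0.008,0,0,0],[-1,-0.033,-0.016,-0.008,0,0,0],[-1,0,0,0,0,0,0],[-1,0,0,0,0,0,0]]]'
cat >> h.py <<'E'
from scipy.spatial.transform import Rotation as Ro
def wrist():
    s=observe();p=grab_frame('wrist')
    T=np.eye(4);T[:3,:3]=Ro.from_euler('xyz',s['tool_rot']).as_matrix();T[:3,3]=s['position']
    W=T@p['T_tool_cam'];p['R']=W[:3,:3].T;p['t']=-p['R']@W[:3,3]
    return s,p
def st():
    s=observe();print({k:np.round(s[k],4).tolist() for k in ['clock','position','tool_rot','force','grip_width','finger_force']})
E
python3 - <<'E'
from h import *
st();s,p=wrist();save(p,'w1');print(np.round(p['T_tool_cam'],3),p['fx']);C=cloud(p)
for th in ['press','bed_top','knob_grip','cover','cover_grip','oil_bottle','amber_can','tape_roll']:
  for d in tip_of(p,th)[:3]:
    u,v=d['position'];i,j=int(round(v)),int(round(u))
    if 0<=i<480 and 0<=j<640: print(th,round(d['confidence'],2),np.round([u,v]),np.round(C[i,j],3))
E
```

```text
clock: 1.9
position: [0.4454, 0.344, 0.2955]
tool_rot: [3.141, 0.0, 2.716]
force: [-0.4, 0.4, -0.4]
grip_width: 0.0853
finger_force: 0.0
{'clock': 1.9, 'position': [0.4454, 0.344, 0.2955], 'tool_rot': [3.1412, 0.0001, 2.7162], 'force': [-0.3987, 0.3992, -0.4158], 'grip_width': 0.0853, 'finger_force': 0.0}
[[ 0.    -0.959 -0.282  0.071]
 [ 1.     0.     0.     0.   ]
 [ 0.    -0.282  0.959 -0.141]
 [ 0.     0.     0.     1.   ]] 418.988647547568
press 0.93 [298. 309.] [0.545 0.276 0.029]
bed_top 0.71 [299. 320.] [0.554 0.273 0.034]
knob_grip 0.75 [362. 289.] [0.539 0.349 0.059]
cover 0.68 [337. 116.] [0.382 0.392 0.037]
cover 0.58 [220. 158.] [0.371 0.275 0.029]
cover_grip 0.91 [208. 162.] [0.371 0.27  0.055]
cover_grip 0.63 [339. 116.] [0.383 0.394 0.038]
oil_bottle 0.75 [345. 400.] [0.677 0.274 0.017]
oil_bottle 0.2 [228. 451.] [0.682 0.118 0.021]
amber_can 0.84 [228. 449.] [0.682 0.117 0.018]
tape_roll 0.7 [221. 163.] [0.376 0.273 0.027]
```

View pics/w1.png

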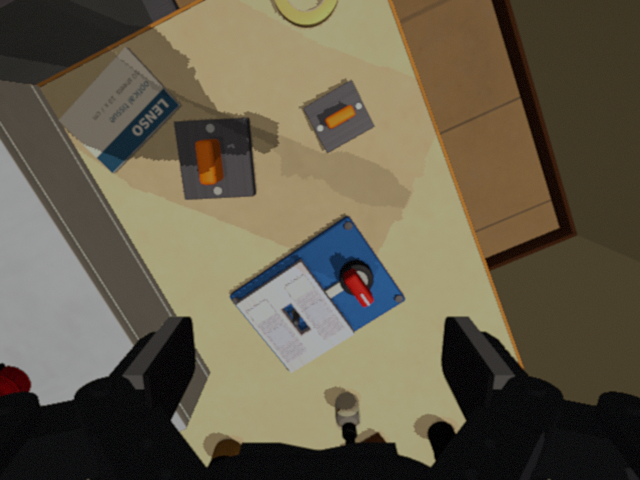

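The wrist view shows the press at (300,310) with the red bar at (357,287), the large cover's grip at (208,162) and the small cover at (340,116). Next I'll fit poses to these.

```bash
cat >> h.py <<'E'
def rect(P):
    (c,(w,h),a)=cv2.minAreaRect((P[:,:2]*1000).astype(np.float32))
    return np.round(c,1),np.round([w,h],1),round(a,1)
def fits(p,zoff=0):
    C=cloud(p);im=p['image'].astype(int);r,g,b=im[...,0],im[...,1],im[...,2];ok=p['range_z']>0
    x,y,z=C[...,0],C[...,1],C[...,2]
    near=ok&(abs(x-.545)<.15)&(abs(y-.29)<.12)
    def big(m):
        n,l,s,_=cv2.connectedComponentsWithStats(m.astype(np.uint8));k=1+np.argmax(s[1:,4]);return l==k
    return dict(red=C[big(near&(r>120)&(g<80)&(b<80)&(z>.05))],
     blue=C[big(near&(b>r+40)&(z<.022)&(z>.004))],bed=C[big(near&(z>.023)&(z<.038)&(g>100))],
     grip=C[big(ok&(r>120)&(g>50)&(b<60)&(r>g+40)&(z>.04)&(x<.45)&(y<.33))] ,
     plate=C[big(ok&(x<.45)&(y<.34)&(y>.2)&(z>.012)&(z<.03)&(abs(r-b)<40)&(r<130))])
E
python3 - <<'E'
from h import *
s,p=wrist()
for k,P in fits(p).items(): print(k,len(P),rect(P),np.round(np.median(P,0),4))
# red: axis via PCA on top face
F=fits(p)
for k in('red','grip'):
    P=F[k];P=P[P[:,2]>np.percentile(P[:,2],90)-.004];q=P[:,:2]-P[:,:2].mean(0);w,v=np.linalg.eigh(q.T@q);print(k,P.mean(0),np.degrees(np.arctan2(v[1,1],v[0,1])))
E
```

```text
red 370 (array([540.1, 345.4]), array([33.7, 13.4]), 10.1) [0.5378 0.345  0.0585]
blue 5268 (array([548.1, 297.1]), array([114.4, 156.9]), 10.5) [0.5188 0.3332 0.0107]
bed 6383 (array([554.5, 269.1]), array([101.2,  85. ]), 10.6) [0.5514 0.2702 0.0291]
grip 538 (array([371.2, 266.7]), array([15.3, 36.8]), 69.7) [0.374  0.2672 0.0545]
plate 4558 (array([370.2, 267.3]), array([70.3, 76.2]), 68.6) [0.3684 0.2744 0.0197]
red [0.53834483 0.3454986  0.05848171] -169.09316665803885
grip [0.372432   0.26663034 0.05445133] 161.09445563968512
```

```bash
python3 -m creep '[[[0,-0.0215,0.0102,0.04,0,0,0],[0,-0.0215,0.0102,0.04,0,0,0],[0,-0.0215,0.0102,0.04,0,0,0],[0,-0.0215,0.0102,0.04,0,0,0],[0,0,0,0,0,0,-7],[0,0,0,0,0,0,-7],[0,0,0,0,0,0,-7],[0,0,0,0,0,0,-7],[0,0,0,0,0,0,-7],[0,0,0,0,0,0,0]]]' 60
cat >> h.py <<'E'
def togo(x,y,yawdeg):
    s=observe();R=Ro.from_euler('xyz',s['tool_rot']).as_matrix();d=R.T@(np.array([x,y,s['position'][2]])-s['position'])
    print('pos',np.round(s['position'],4),'yaw',np.round(np.degrees(s['tool_rot']),2),'tool dx dy mm',np.round(d[:2]*1000,1),'turn about tool z',round(-((yawdeg-np.degrees(s['tool_rot'][2])+180)%360-180),1))
E
python3 - <<'E'
from h import *
s,p=wrist()
for k in ['red','bed','blue']:
    try: P=fits(p)[k];print(k,len(P),rect(P))
    except Exception as e: print(k,e)
togo(.5402,.3457,190.6)
save(p,'w2')
E
```

```text
clock: 3.4
position: [0.5403, 0.3462, 0.1352]
tool_rot: [3.141, -0.0, -2.952]
force: [0.0, -0.3, 0.0]
grip_width: 0.0428
finger_force: 0.0
red attempt to get argmax of an empty sequence
bed attempt to get argmax of an empty sequence
blue attempt to get argmax of an empty sequence
pos [0.5403 0.3461 0.1352] yaw [ 1.7999e+02 -1.0000e-02 -1.6944e+02] tool dx dy mm [ 0.2 -0.4] turn about tool z -0.0
```

View pics/w2.png

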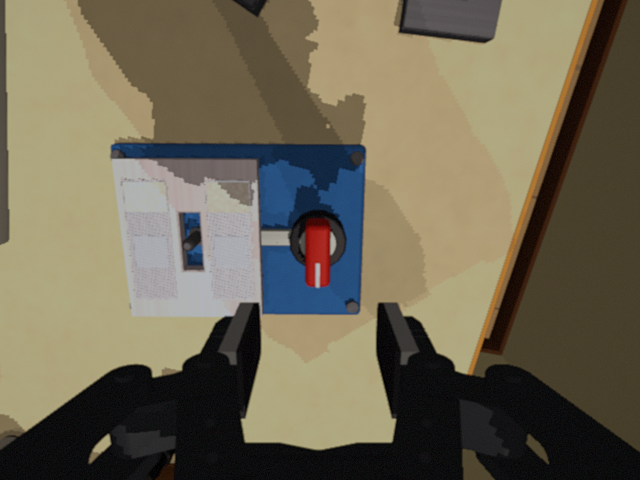

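```bash
python3 -m creep '[[[0,0,0,0.035,0,0,0],[0,0,0,0.03,0,0,0],[0,0,0,0.029,0,0,0],[0,0,0,0,0,0,0]]]'
python3 - <<'E'
from h import *
a=cv2.imread('pics/w2.png')[200:285,165:220]
cv2.imwrite('pics/pin.png',cv2.resize(a,(388,600),interpolation=0))
st()
E
```

```text
clock: 3.85
position: [0.5383, 0.3451, 0.0379]
tool_rot: [-3.139, -0.005, -2.958]
force: [-0.7, -0.4, 0.4]
grip_width: 0.0426
finger_force: 0.0
{'clock': 3.85, 'position': [0.5383, 0.3451, 0.0379], 'tool_rot': [-3.139, -0.0049, -2.9576], 'force': [-0.7284, -0.4333, 0.351], 'grip_width': 0.0426, 'finger_force': 0.0}
```

View pics/pin.png

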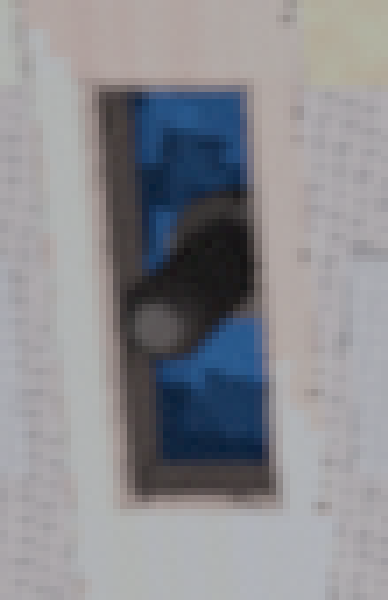

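The pin's bright top sits at w2 pixel (187,246), near the slot's middle.

```bash
python3 -m creep '[[[0,0,0,0,0,0,0],[0,0,0,0,0,0,0]]]'
python3 - <<'E'
from h import *
p=grab_frame('wrist');Tc=p['T_tool_cam']
T=np.eye(4);T[:3,:3]=Ro.from_euler('xyz',np.radians([179.99,-.01,-169.44])).as_matrix();T[:3,3]=[.5403,.3461,.1352]
W=T@Tc;d=W[:3,:3]@np.array([(187.2-p['cx'])/p['fx'],(246-p['cy'])/p['fy'],1]);X=W[:3,3]+d*(.038-W[2,3])/d[2]
a=np.radians(10.6);x,y=np.array([[np.cos(a),np.sin(a)],[-np.sin(a),np.cos(a)]])@(X[:2]-[.5545,.269]);print(X,x,y)
st();togo(.5402,.3457,190.6)
E
```

```text
clock: 4.05
position: [0.541, 0.3468, 0.043]
tool_rot: [3.141, 0.002, -2.956]
force: [0.1, 0.9, 0.6]
grip_width: 0.0428
finger_force: 0.0
[0.55363351 0.26937242 0.038     ] -0.0007831975515539735 0.0005254619255516986
{'clock': 4.1, 'position': [0.541, 0.3468, 0.0431], 'tool_rot': [3.1407, 0.0022, -2.9555], 'force': [0.2334, 0.3304, 0.3963], 'grip_width': 0.0429, 'finger_force': 0.0}
pos [0.541  0.3468 0.0431] yaw [ 1.7995e+02  1.2000e-01 -1.6934e+02] tool dx dy mm [ 1. -1.] turn about tool z 0.1
```

```bash
python3 -m creep '[[[0,0.001,-0.001,0.001,0,0,0],[0.3,0,0,0,0,0,0],[0.6,0,0,0,0,0,0],[1,0,0,0,0,0,0],[1,0,0,0,0,0,0],[1,0,0,0,0,0,0],[1,0,0,0,0,0,0]]]' 60; python3 -c "
from h import *
st()"
```

```text
clock: 4.8
position: [0.5395, 0.3454, 0.0404]
tool_rot: [3.141, 0.0, -2.954]
force: [-0.1, 2.3, 3.0]
grip_width: 0.0124
finger_force: 61.6
{'clock': 4.8, 'position': [0.5395, 0.3454, 0.0404], 'tool_rot': [3.1412, 0.0003, -2.9545], 'force': [-0.0645, 2.2785, 3.0258], 'grip_width': 0.0124, 'finger_force': 61.6149}
```

```bash
python3 -m creep '[[[1,0,0,0.003,0,0,0],[1,0,0,0.003,0,0,0],[1,0,0,0.002,0,0,0],[1,0,0,0,0,0,0],[1,0,0,0,0,0,0]]]' 70; python3 -c "
from h import *
st()"
```

```text
clock: 5.3
position: [0.5396, 0.3454, 0.0328]
tool_rot: [3.141, 0.001, -2.954]
force: [-3.2, 1.8, 15.1]
grip_width: 0.0122
finger_force: 72.5
{'clock': 5.3, 'position': [0.5396, 0.3454, 0.0328], 'tool_rot': [3.1412, 0.0006, -2.9545], 'force': [-3.2306, 1.82, 15.0991], 'grip_width': 0.0122, 'finger_force': 72.4501}
```

```bash
python3 -m creep '[[[1,0,0,0,0,0,6],[1,0,0,0,0,0,8],[1,0,0,0,0,0,8],[1,0,0,0,0,0,8],[1,0,0,0,0,0,8],[1,0,0,0,0,0,8],[1,0,0,0,0,0,8],[1,0,0,0,0,0,8],[1,0,0,0,0,0,6],[1,0,0,0,0,0,0]]]'; python3 -c "
from h import *
st();print(observe()['moment'])"
```

```text
clock: 6.3
position: [0.5393, 0.3451, 0.0328]
tool_rot: [-3.142, 0.0, 2.138]
force: [-5.0, 1.4, 18.1]
grip_width: 0.0125
finger_force: 72.9
{'clock': 6.3, 'position': [0.5393, 0.3451, 0.0328], 'tool_rot': [-3.1415, 0.0004, 2.1379], 'force': [-5.0404, 1.4018, 18.0969], 'grip_width': 0.0125, 'finger_force': 72.8589}
[-0.11627304  1.1883537  -0.04818025]
```

```bash
python3 -m creep '[[[1,0,0,0,0,0,3],[1,0,0,0,0,0,0],[1,0,0,-0.004,0,0,0],[1,0,0,-0.004,0,0,0],[0.4,0,0,0,0,0,0],[0.2,0,0,0,0,0,0],[0,0,0,0,0,0,0],[0,0,0,-0.03,0,0,0],[0,0,0,-0.04,0,0,0],[0,0,0,0,0,0,0]]]'; python3 - <<'E'
from h import *
st();s,p=wrist();save(p,'w3')
a=np.radians(0)
E
```

```text
clock: 7.3
position: [0.5416, 0.346, 0.1147]
tool_rot: [3.135, -0.0, 2.089]
force: [1.2, -0.5, -0.6]
grip_width: 0.0429
finger_force: 0.0
{'clock': 7.3, 'position': [0.5416, 0.346, 0.1147], 'tool_rot': [3.1355, -0.0004, 2.089], 'force': [1.2212, -0.5268, -0.5595], 'grip_width': 0.0429, 'finger_force': 0.0}
```

View pics/w3.png

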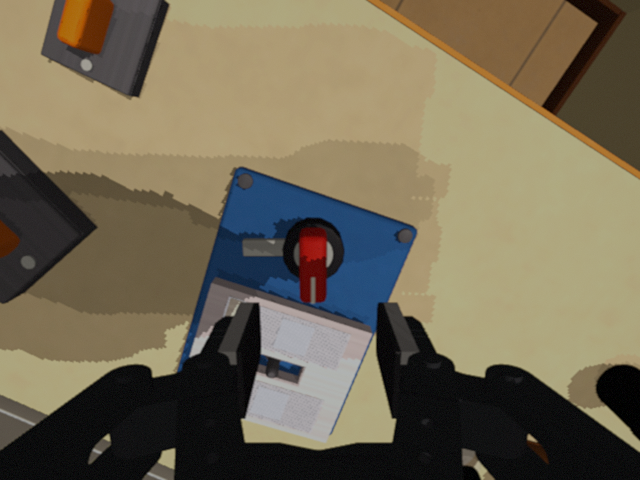

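The red bar now lies along the image column at (313,265), turned about 72°, with the catch arm swung away from the bed. On to the cover.

```bash
python3 -m creep '[[[0,0.0032,-0.0374,-0.009,0,0,0],[0,0.0032,-0.0374,-0.009,0,0,0],[0,0.0032,-0.0374,-0.009,0,0,0],[0,0.0032,-0.0374,-0.009,0,0,0],[0,0.0032,-0.0374,-0.009,0,0,0],[0,0,0,0,0,0,-8],[0,0,0,0,0,0,-8],[0,0,0,0,0,0,-8],[0,0,0,0,0,0,-8],[0,0,0,0,0,0,-8]]]'; python3 -m creep '[[[0,0,0,0,0,0,0],[0,0,0,0,0,0,0]]]' ;python3 - <<'E'
from h import *
st();s,p=wrist();F=None
C=cloud(p);im=p['image'].astype(int);r,g,b=im[...,0],im[...,1],im[...,2]
m=(p['range_z']>0)&(r>100)&(g>40)&(b<60)&(r>g+40)&(C[...,2]>.05)&(C[...,2]<.062)&(C[...,0]<.45)&(C[...,1]<.33)
P=C[m];print(len(P),rect(P),P.mean(0))
m=(p['range_z']>0)&(r>100)&(g<80)&(b<80)&(abs(C[...,0]-.54)<.04)&(abs(C[...,1]-.345)<.04)
if m.sum(): print('red z',np.percentile(C[m][:,2],[50,90,98]))
m=(p['range_z']>0)&(C[...,0]<.45)&(C[...,1]<.34)&(C[...,1]>.2)&(C[...,2]>.012)&(C[...,2]<.03)
P=C[m];n=rect(P);print(len(P),n)
x,y=.371,.267
togo(x,y,159.5)
E
```

```text
clock: 8.35
position: [0.3688, 0.266, 0.1546]
tool_rot: [-3.141, -0.0, 2.793]
force: [0.3, -0.3, 0.6]
grip_width: 0.0425
finger_force: 0.0
clock: 8.55
position: [0.369, 0.266, 0.1548]
tool_rot: [-3.141, -0.0, 2.783]
force: [-0.4, -0.2, -0.8]
grip_width: 0.0427
finger_force: 0.0
{'clock': 8.55, 'position': [0.369, 0.266, 0.1548], 'tool_rot': [-3.1409, -0.0004, 2.7829], 'force': [-0.4157, -0.1681, -0.7506], 'grip_width': 0.0427, 'finger_force': 0.0}
1527 (array([369.8, 267.2]), array([15.6, 39.1]), 67.7) [0.36908    0.26755592 0.0541895 ]
9350 (array([369.8, 267.3]), array([70.3, 76. ]), 68.8)
pos [0.369  0.2661 0.1549] yaw [-1.7996e+02 -2.0000e-02  1.5947e+02] tool dx dy mm [-1.6  1.6] turn about tool z -0.0
```

```bash
python3 -m creep '[[[0,0,0.0015,0.04,0,0,1.1],[0,0,0,0.04,0,0,0],[0,0,0,0.03,0,0,0],[0,0,0,0.012,0,0,0],[0,0,0,0.006,0,0,0],[0.3,0,0,0,0,0,0],[1,0,0,0,0,0,0],[1,0,0,0,0,0,0],[1,0,0,0,0,0,0],[1,0,0,0,0,0,0]]]' 80;python3 -m creep '[[[1,0,0,0,0,0,0],[1,0,0,0,0,0,0]]]' 100
```

```text
clock: 9.6
position: [0.3701, 0.2681, 0.0286]
tool_rot: [3.14, 0.001, 2.768]
force: [-1.2, -1.2, 10.4]
grip_width: 0.0148
finger_force: 79.3
clock: 9.8
position: [0.3701, 0.2681, 0.0286]
tool_rot: [3.14, 0.001, 2.768]
force: [-2.1, -1.3, 12.9]
grip_width: 0.0143
finger_force: 97.5
```

```bash
python3 -m creep '[[[1,0,0,-0.02,0,0,0],[1,0,0,-0.02,0,0,0],[1,0,0,-0.02,0,0,0],[1,-0.0341,0.0136,0,0,0,0],[1,-0.0341,0.0136,0,0,0,0],[1,-0.0341,0.0136,0,0,0,0],[1,-0.0341,0.0136,0,0,0,0],[1,-0.0341,0.0136,0,0,0,0],[1,0,0,0,0,0,0]]]' ;python3 -m creep '[[[1,0,0,0,0,0,-8],[1,0,0,0,0,0,-8],[1,0,0,0,0,0,-8],[1,0,0,0,0,0,-8],[1,0,0,0,0,0,0],[1,0,0,0,0,0,0],[1,0,0,0,0,0,0]]]'
python3 - <<'E'
from h import *
st();togo(.5536,.2694,190.6);s,p=wrist();save(p,'w4');C=cloud(p);im=p['image'].astype(int);r,g,b=im[...,0],im[...,1],im[...,2]
m=(p['range_z']>0)&(r>100)&(g<80)&(b<80)&(abs(C[...,0]-.54)<.04)&(abs(C[...,1]-.345)<.04)
print(m.sum());
if m.sum(): print('red z',np.percentile(C[m][:,2],[50,90,98]),rect(C[m]))
m=(p['range_z']>0)&(abs(C[...,0]-.55)<.06)&(abs(C[...,1]-.27)<.06)&(C[...,2]>.072)&(C[...,2]<.088)
print(rect(C[m]),np.median(C[m],0))
E
```

```text
clock: 10.7
position: [0.5575, 0.2678, 0.0883]
tool_rot: [3.14, 0.003, 2.765]
force: [-1.5, -1.1, -2.2]
grip_width: 0.0145
finger_force: 98.0
clock: 11.4
position: [0.5531, 0.2689, 0.0876]
tool_rot: [-3.142, 0.0, -2.96]
force: [-0.5, 0.3, -1.7]
grip_width: 0.0145
finger_force: 98.0
{'clock': 11.4, 'position': [0.5531, 0.2689, 0.0876], 'tool_rot': [-3.1415, 0.0003, -2.9597], 'force': [-0.4864, 0.2856, -1.6663], 'grip_width': 0.0145, 'finger_force': 97.9955}
pos [0.5531 0.2689 0.0876] yaw [-1.8000e+02  2.0000e-02 -1.6958e+02] tool dx dy mm [-0.6  0.4] turn about tool z -0.2
2002
red z [0.05843404 0.05931141 0.05977061] (array([535., 342.]), array([24.7, 34.9]), 27.9)
(array([546.4, 267.7]), array([62.9, 70.4]), 10.4) [0.53278291 0.26363019 0.07864619]
```

View pics/w4.png

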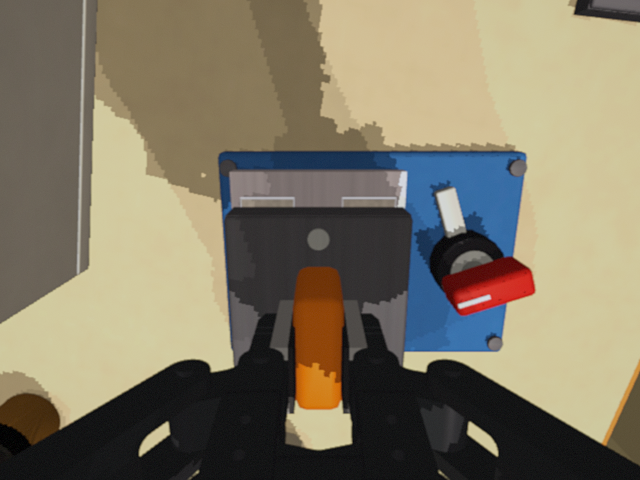

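The cover is square over the bed, hiding the pin, and the knob at (485,285) is up and turned. Lowering now.

```bash
python3 -m creep '[[[1,-0.0008,0.0003,0.01,0,0,0],[1,0,0,0.008,0,0,0],[1,0,0,0.003,0,0,0],[1,0,0,0.003,0,0,0],[1,0,0,0.002,0,0,0],[1,0,0,0,0,0,0],[1,0,0,0,0,0,0]]]' 110
python3 -c "
from h import *
st();togo(.5536,.2694,190.6)"
```

```text
clock: 12.15
position: [0.554, 0.2693, 0.0614]
tool_rot: [3.142, 0.0, -2.956]
force: [1.1, 0.1, -2.6]
grip_width: 0.0142
finger_force: 108.2
{'clock': 12.15, 'position': [0.554, 0.2693, 0.0614], 'tool_rot': [3.1415, 0.0002, -2.9564], 'force': [1.0971, 0.0551, -2.6235], 'grip_width': 0.0142, 'finger_force': 108.2401}
pos [0.554  0.2693 0.0614] yaw [ 1.8000e+02  1.0000e-02 -1.6939e+02] tool dx dy mm [0.3 0.1] turn about tool z 0.0
```

Underside is at about 33 mm with no contact force, below the pin's 38 mm top, so the pin is in the hole. I'll keep going down.

```bash
python3 -m creep '[[[1,0,0,0.0015,0,0,0],[1,0,0,0.0015,0,0,0],[1,0,0,0,0,0,0],[1,0,0,0,0,0,0],[1,0,0,0.002,0,0,0],[1,0,0,0.002,0,0,0],[1,0,0,0.001,0,0,0],[1,0,0,0,0,0,0],[1,0,0,0,0,0,0]]]'
```

```text
clock: 13.05
position: [0.554, 0.2694, 0.0537]
tool_rot: [3.142, 0.0, -2.956]
force: [-2.1, -2.2, 9.0]
grip_width: 0.0142
finger_force: 109.7
```

```bash
python3 -m creep '[[[1,0,0,0.001,0,0,0],[1,0,0,0.001,0,0,0],[1,0,0,0.001,0,0,0],[1,0,0,0,0,0,0],[1,0,0,0,0,0,0],[1,0,0,0,0,0,0]]]'
```

```text
clock: 13.65
position: [0.5543, 0.2694, 0.0526]
tool_rot: [3.141, 0.001, -2.957]
force: [-11.9, -5.6, 41.4]
grip_width: 0.0139
finger_force: 115.3
```

```bash
python3 -m creep '[[[1,0,0,-0.001,0,0,0],[1,0,0,0,0,0,0],[1,0,0,0,0,0,0],[1,0,0,0,0,0,0],[1,0,0,0,0,0,0],[1,0,0,0,0,0,0]]]'
python3 - <<'E'
from h import *
st();s,p=wrist();C=cloud(p);im=p['image'].astype(int);r,g,b=im[...,0],im[...,1],im[...,2];ok=p['range_z']>0
m=ok&(r>100)&(g<80)&(b<80)&(abs(C[...,0]-.54)<.04)&(abs(C[...,1]-.345)<.04)
print('red z',np.percentile(C[m][:,2],[50,90,98]))
m=ok&(abs(C[...,0]-.52)<.025)&(abs(C[...,1]-.262)<.02);P=C[m]
print('plate/bed z',np.histogram(P[:,2],bins=np.arange(.01,.06,.002)))
E
```

```text
clock: 14.25
position: [0.5541, 0.2694, 0.0526]
tool_rot: [3.141, 0.001, -2.956]
force: [-5.6, -4.1, 23.6]
grip_width: 0.0147
finger_force: 112.2
{'clock': 14.25, 'position': [0.5541, 0.2694, 0.0526], 'tool_rot': [3.1414, 0.0008, -2.9564], 'force': [-5.6054, -4.1219, 23.646], 'grip_width': 0.0147, 'finger_force': 112.228}
red z [0.05832024 0.05923801 0.05970702]
plate/bed z (array([1279,   31,   81,   25,   80,  419, 2598,  150,   94,  104,   99,
        111,  108,  119,  156,  106, 4223, 2457,   79,   77,   78,   83,
        102,  108]), array([0.01 , 0.012, 0.014, 0.016, 0.018, 0.02 , 0.022, 0.024, 0.026,
       0.028, 0.03 , 0.032, 0.034, 0.036, 0.038, 0.04 , 0.042, 0.044,
       0.046, 0.048, 0.05 , 0.052, 0.054, 0.056, 0.058]))
```

The bed surface reads about 23 mm and the plate top about 44.5 mm, so the bed is bottomed at 24 N push. The knob is still up.

```bash
python3 -c "
from h import *
print(job_done())"
```

```text
the job is handed in; nothing more can be done
None
```

The knob is turned about 70° and has sprung back up. The larger cover is on the pin, held pressed at about 24 N with the bed at the bottom. The job is handed in; no verdict came back.

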